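Rack a driver board and pin the sliding comb at the next hole

ROBOT

A 6-joint arm with a two-finger parallel gripper is mounted at the origin on the work surface. World frame = base frame: x ahead of the robot, y to its left, z up, the work surface at z = 0. Lengths are in m, angles in rad, forces in N, time in s.
With the tool pointing down it reaches from about 0.375 to 0.9 m from the base axis. Payload 3.1 kg.
Tool frame: the origin (TCP) lies between the finger pads; the fingertips stand manip.finger_overhang ahead of it and the grasp point (between the pads) lies 5 mm behind it (manip.finger_overhang is the distance from the TCP to the fingertips, in m); z points along the fingers, y is the line along which they close (so a half turn about z gives the same grasp; the last joint's range is limited). The gripper opens to 85 mm and grips with 20 to 120 N. Pads are 22 mm wide; open, the fingers measure 114 mm over their backs; the gripper's body (76 mm by 85 mm) begins 54 mm behind the grasp point. The pads swing forward as they close: fully open they stand 13 mm farther back than shut.
Start: joints at [-1.373, 0.527, 1.433, -0, 1.181, -0.178], TCP at [0.229, -0.581, 0.245] pointing down, gripper open.
Joint ranges: [-3.08, 3.08], [-0.75, 2.2], [0.22, 2.44], [-1.43, 4.57], [0, 2.65], [-2.85, 2.85]. Speed limits (rad/s): [2.79, 2.79, 3.14, 3.14, 3.14, 3.14].

INTERFACE

Orientations are given as a unit quaternion [x, y, z, w].
In Python, from station import manip gives the robot as it stands.
- The arm moves only by the tool drive_tool, never from a script. Its argument "plan" is a list of rows, each a list of 7 numbers: the shift along the tool's x, y, z in m, then the turn, a rotation vector about the tool's x, y, z in degrees, then the opening, from -1 (shut) to 1 (fully open). In form: [[x, y, z, wx, wy, wz, gripper], ...]. A call has 1 to 10 rows; each row shifts and turns the commanded pose from where the row before left it, along the tool's axes as they then stand; what a row does not reach is not made up. A row lasts 1/10 s, in which the tool goes at most 50 mm and 8.59 degrees, less where a joint would pass 70% of its speed; a pose out of reach is approached as far as the arm can. A call is refused whole if a number of a shift passes 0.05 or a number of a turn 8.59, either way. A call with a gripper value outside its range is refused whole. The fingers move at their own pace and stop on an object; "newtons" is the grip in N (left out, the last holds). Time passes only in rows, so rows that do not move let the fingers close. It gives the time, the measured TCP pose, the force, the opening and the grip force at its end, in the units of the state.
- manip.sense(): the state, without advancing time (a new reading comes with each control period).
- manip.snapshot(name): name is "scene" or "top" or "wrist"; returns a dict with "image" (420x560x3 uint8, red, green, blue), "z_map" (420x560 float32, m along the optical axis (not along the pixel's ray), 0 where there is no reading), "fov_y" (degrees; the focal length in pixels is half the picture's height over the tangent of half this angle, whatever the lens; pixels are square), "cx", "cy" (the principal point, pixels), "extrinsics" (4x4, takes a point from camera to world coordinates); the wrist camera has in their place "mount" (4x4, takes a point from camera to tool coordinates, whose origin is the TCP and whose axes are the flange's). Camera axes: x right, y up, looking along -z (the intrinsics and any distortion apply to the point x, -y, -z); pixel columns grow to the right and rows downward; lengths in m; the calibration is good to about 2 mm. The wrist camera is an equidistant fisheye: a pixel r from the principal point sees the ray r / f radians off the axis. A picture is of the moment at which its call begins: read the wrist's pose just before it.
- manip.sign_off(): hands the job in; it is judged then, once.
The state is a dict: "t": time; "q": joint angles; "qd": joint speeds; "tau": joint torques, N m; "tcp_pos": TCP position; "tool_rot": TCP orientation; "force": force on the tool from outside, world axes, zero at the start; "ft_torque": the same for the moment, N m; "finger_gap": opening from 0.0 (shut) to 1.0 (fully open); "gripper_force": force on a finger pad.
Only numpy, scipy, OpenCV 4.12 (cv2) and the standard library are available. Lean on these libraries where they do the work, as an engineer would, in place of code of your own. Each camera call takes 0.05 s, during which the arm holds its last target. There are 200 camera calls.

TASK

Take the big driver board out of the wooden block, stand it on edge in the empty middle slot of the board rack, lowering it right down to the floor with one end in the fixed comb, and let go of it. Then pull up the knob of the rack's lock plunger, slide the sliding comb one hole in towards the boards so that its slots take the free end of the board, and let the pin drop fully home in that hole. Finish still gripping the knob with the pin home, so that I can tighten the rack while you hold it; leave everything else where it is.

Things in the scene. Friction and masses are not known exactly. Their poses are not given: they have to be found in the camera images.
- driver_board: Big driver board: upright aluminium plate, circuit parts on one face, 10 mm thick (its x), 100 wide (y), 80 tall (z), about 0.2 kg. Stands on edge in either groove of the wooden block. Origin: centre of its underside. The top 25 mm is bare on both faces: pinch it there across the thickness, from above. Either face may look either way in the rack.
- small_board: Smaller driver board of the same make, 10 x 70 x 55 mm tall, in the other groove of the wooden block; stays there. Origin: centre of its underside, axes as for the big board.
- wood_block: Light wooden block, fixed, 130 (its x) x 110 (its y) x 35 mm tall, with two grooves along its y at x = -30 and +30 mm, 13 mm wide and 20 mm deep (groove floor 15 mm above the table). Origin: centre of its underside.
- board_rack: Board rack, fixed. Aluminium base plate 170 mm (its x), y -106 to +178 mm, 12 mm thick; its top is the rack floor. Origin on its underside, z up. Boards stand along y in three slots at x -40, 0, +40 mm, 14 mm wide, between floor ribs 10 mm high (y -69 to 0). Black combs hold their ends: one fixed (-y), one sliding (+y) on two rods and a drilled square tube.
- fixed_comb (a point): Bottom of the fixed comb's middle slot, at the floor (rack x 0, y -83, z 12 mm); axes as the rack's. The comb's slots are 14 mm wide and 14 mm deep towards +y (face at y -69); its teeth have pointed tops, up to 65 mm above the table, that guide a board in from above.
- sliding_comb (a point): Bottom of the sliding comb's middle slot, at the floor; moves with the comb; axes as the rack's. At first it is at rack y +59 mm, at the next hole in at +24 mm. The comb is 62 mm high; its pointed teeth reach 21 mm from here towards -y.
- middle_slot (a point): Point on the rack floor in the middle slot, 12 mm above the table, where the centre of the big board's underside belongs (rack x 0, y -30 mm); axes as the rack's. The board then ends 3 mm short of the fixed slot's bottom. Up to 10 mm off along y it is still in the fixed comb and clear of the sliding one, which pushes it into place as it closes.
- end_slide (a joint): Travel of the sliding comb with its sleeve and plunger, m: 0 at the hole where it starts (rack y +105 mm), +0.035 at the next hole in (y +70; it moves along the rack's -y, towards the boards), -0.035 at the outer hole (y +140). Moved by the knob alone once the pin is up; friction about 2.5 N. The pin has about 1 mm of play each way in a hole.
- lock_plunger (a joint): Lift of the lock plunger, m: 0 with the pin fully home, at most 0.016. The 8 mm round-nosed pin reaches 8 mm into the drilled tube: it is clear above 0.008 and rests at 0.008 on the tube between holes. A spring pushes it down with 4 N when home, 7 N when pulled fully up.
- knob (a point): Centre of the plunger's round black knob, 26 mm diameter, 22 mm tall, 77 mm above the table with the pin home; straight above the pin on the sliding comb's sleeve, moves with it. Axes as the rack's. Pinch it from above across the rack's x. Below it: a 20 mm round bushing up to 56 mm above the table, on the 38 mm wide sleeve, top at 48 mm.
- low_board_a: A low driver board 10 x 100 x 45 mm tall, standing in an outer slot of the rack (x -40 mm); stays there. Origin: centre of its underside.
- low_board_b: A low driver board 10 x 100 x 45 mm tall, standing in the other outer slot of the rack (x +40 mm); stays there. Origin: centre of its underside.
- belt_pulley: Bystander: toothed aluminium pulley lying flat, 90 mm diameter, 30 mm high. Origin: centre of its underside.
- stepper_motor: Bystander: stepper motor standing shaft up, 56 x 56 x 56 mm with a brass pulley on top, 84 mm high in all. Origin: centre of its underside.
- screwdriver: Bystander: screwdriver lying on the table.
- solder_reel: Bystander: solder reel standing on its flange, 60 mm diameter, 46 mm high. Origin: centre of its underside.
- mug: Bystander: white mug, 80 mm diameter, 95 mm high. Origin: centre of its underside.
Not all that is in view belongs to the job. What is shaped like the driver_board but pink or red is not meant.

How it is judged:
By the outcome, as a careful person would: the job done as asked, in the order asked, and still so for the second after the job is handed in, while the arm keeps its last pose, push and grip.
It also fails if it takes over 53 s, if anything falls off the work surface, if the arm or the gripper's body presses on something with over 40 N, if the wrist force passes 120 N, or if a joint passes its speed limit or range.

## Working session

There is one attempt and no reset: what is moved stays moved. The work goes in short steps, Python scripts to look and compute and a tool call to move; the robot and the scene stay as the last step left them, time stands still between calls to the robot, and variables do not carry over. Pictures are saved under pics/ and viewed, at most 10 in all, crops included, and the job is handed in when it is done.

Besides the shell and the picture viewer there is one more tool, called after ">>>" in YAML: its name, and indented under it one key for each argument. drive_tool: Moves the arm, as the interface text tells. Its arguments: {"type":"object","properties":{"plan":{"type":"array"},"newtons":{"type":"number"}},"required":["plan"]}

```bash
mkdir -p pics; ls
cat > h.py <<'E'
import numpy as np, cv2
from station import manip
from scipy.spatial.transform import Rotation as R
def snap(n):
    s=manip.snapshot(n); cv2.imwrite(f'pics/{n}_{manip.sense()["t"]:.2f}.png',cv2.cvtColor(s['image'],cv2.COLOR_RGB2BGR)); return s
def cloud(s):
    z=s['z_map']; h,w=z.shape; f=h/2/np.tan(np.radians(s['fov_y'])/2)
    v,u=np.mgrid[:h,:w]
    p=np.stack([(u-s['cx'])/f*z,-(v-s['cy'])/f*z,-z],-1); E=np.array(s['extrinsics'])
    P=p@E[:3,:3].T+E[:3,3]; P[z==0]=np.nan; return P
E
python3 - <<'E'
from h import *
for n in('top','scene'):
    s=snap(n); P=cloud(s); np.savez(f'{n}.npz',P=P,im=s['image']); print(n,s['fov_y'],s['cx'],s['cy'],np.array(s['extrinsics']).round(3).tolist())
print(manip.sense(),manip.finger_overhang); import os; print(os.listdir('pics'))
E
```

```text
pics
top 49.607193713012805 278.00999804508444 210.89115966120895 [[0.014, 0.999, -0.049, 0.464], [-1.0, 0.014, -0.005, -0.121], [-0.005, 0.049, 0.999, 1.117], [0.0, 0.0, 0.0, 1.0]]
scene 46.971692314741794 268.6007734455975 208.32907852172266 [[0.705, -0.385, 0.595, 1.382], [0.709, 0.372, -0.599, -0.959], [0.009, 0.845, 0.535, 0.851], [0.0, 0.0, 0.0, 1.0]]
{'t': 0.1, 'q': array([-1.37349394e+00,  5.28357575e-01,  1.43382360e+00, -9.07223434e-07,
        1.18137275e+00, -1.78498642e-01]), 'qd': array([ 0.0004624 , -0.00323034, -0.00221078, -0.00077083, -0.00143076,
        0.00158412]), 'tau': array([-2.46882082e-04, -4.43304920e+01, -1.78586411e+01, -1.88076156e-04,
        3.89890556e-03,  3.41264467e-05]), 'tcp_pos': array([ 0.22928783, -0.58074109,  0.24442531]), 'tool_rot': array([ 9.82398072e-01,  1.86796857e-01, -9.63913380e-06, -9.80587923e-04]), 'force': array([ 0.30514575, -0.25699268, -0.06855587]), 'ft_torque': array([9.56093652e-05, 2.18655996e-02, 9.55444672e-03]), 'gripper_force': 0.0, 'finger_gap': 1.0046047195810444} 0.014
['scene_0.10.png', 'top_0.05.png']
```

View pics/top_0.05.png

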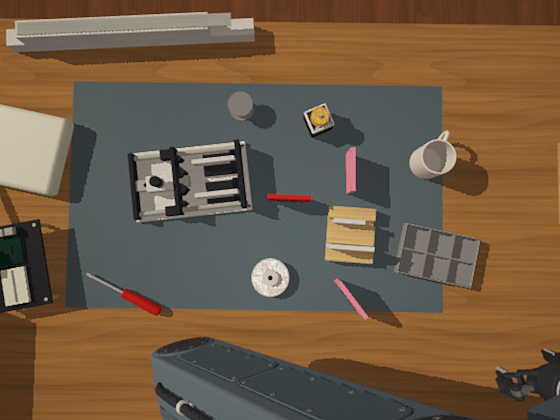

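View pics/scene_0.10.png

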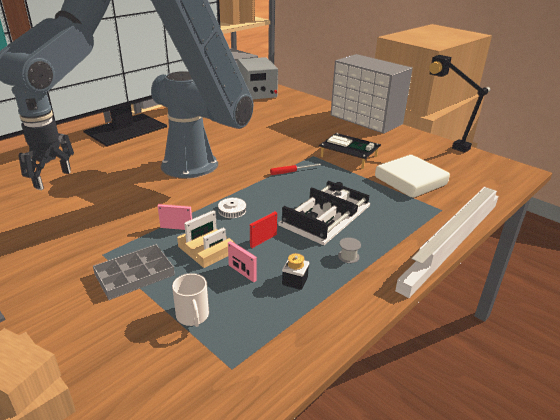

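Run:
```python
from h import *
d=np.load('top.npz');P=d['P'];im=d['im']
z=P[...,2]
print('table z',np.nanmedian(z[270:300,100:240]))
def rect(name,sel,m):
    k=np.zeros(z.shape,bool);v0,v1,u0,u1=sel;k[v0:v1,u0:u1]=True
    k&=m; Q=P[k]
    if len(Q)<5: print(name,len(Q));return
    r=cv2.minAreaRect(Q[:,:2].astype(np.float32)); b=cv2.boxPoints(r)
    print(name,len(Q),'c',np.round(r[0],4),'mean',Q.mean(0).round(4),'size',np.round(r[1],4),'ang',round(r[2],2),'zmed',np.median(Q[:,2]).round(4))
B=(200,268,318,382)
rect('block',B,(z>.028)&(z<.042))
rect('big top',B,(z>.085))
rect('small top',B,(z>.06)&(z<.078))
K=(135,225,120,258)
rect('rack all',K,(z>.008)&(z<.07))
rect('knob',(165,200,140,172),(z>.078))
rect('fixed comb',(135,215,226,258),(z>.045))
rect('sliding comb',(140,220,166,190),(z>.045))
for x0,x1 in((150,164),(165,175),(176,186),(188,200),):
  rect(f'rows{x0}',(x0,x1,195,230),(z>.03))
d=np.load('scene.npz');Q=d['P'];zz=Q[...,2]
def r2(n,k):
    q=Q[k]
    if len(q)<5: print(n,len(q));return
    r=cv2.minAreaRect(q[:,:2].astype(np.float32));print(n,len(q),q.mean(0).round(4),np.round(r[0],4),np.round(r[1],4),round(r[2],2),'zmax',q[:,2].max())
k=np.zeros(zz.shape,bool);k[205,180]=0
k[205:250,180:218]=1
r2('scene big',k&(zz>.075)&(zz<.11))
k[:]=0;k[175:215,280:372]=1
r2('scene knob',k&(zz>.072)&(zz<.1))
# heights top crop
cv2.imwrite('pics/crop1.png',cv2.resize(cv2.cvtColor(im,cv2.COLOR_RGB2BGR)[130:275,120:390],None,fx=2.9,fy=2.9,interpolation=cv2.INTER_CUBIC))
```

```text
table z 0.0017551377336274543
block 2055 c [ 0.4649 -0.2892] mean [ 0.4647 -0.289   0.0351] size [0.1107 0.1301] ang 86.63 zmed 0.0352
big top 204 c [ 0.4354 -0.2819] mean [ 0.4354 -0.2821  0.0951] size [0.0994 0.0101] ang 86.67 zmed 0.0952
small top 158 c [ 0.4673 -0.2743] mean [ 0.488  -0.28    0.0697] size [0.0802 0.0667] ang 86.92 zmed 0.0698
rack all 8027 c [0.5959 0.1095] mean [0.5866 0.0974 0.0299] size [0.1902 0.3031] ang 7.44 zmed 0.0243
knob 108 c [0.5807 0.1674] mean [0.5803 0.1664 0.0874] size [0.0242 0.0245] ang 20.9 zmed 0.0877
fixed comb 684 c [ 0.6026 -0.0091] mean [ 0.6024 -0.018   0.0609] size [0.1598 0.0437] ang 6.83 zmed 0.0625
sliding comb 699 c [0.5861 0.1256] mean [0.5848 0.1252 0.0569] size [0.158  0.0517] ang 1.17 zmed 0.0572
rows150 256 c [0.6472 0.0442] mean [0.6394 0.0449 0.0498] size [0.036  0.0835] ang 5.33 zmed 0.0554
rows165 1
rows176 0
rows188 190 c [0.5535 0.04  ] mean [0.5553 0.04   0.0545] size [0.0173 0.0804] ang 5.31 zmed 0.0571
scene big 283 [ 0.4293 -0.2854  0.0863] [ 0.4075 -0.2673] [0.0947 0.1284] 60.18 zmax 0.09717286471056075
scene knob 52 [0.5854 0.1611 0.0825] [0.5838 0.1635] [0.026  0.0252] 75.91 zmax 0.09070609748428438
```

View pics/crop1.png

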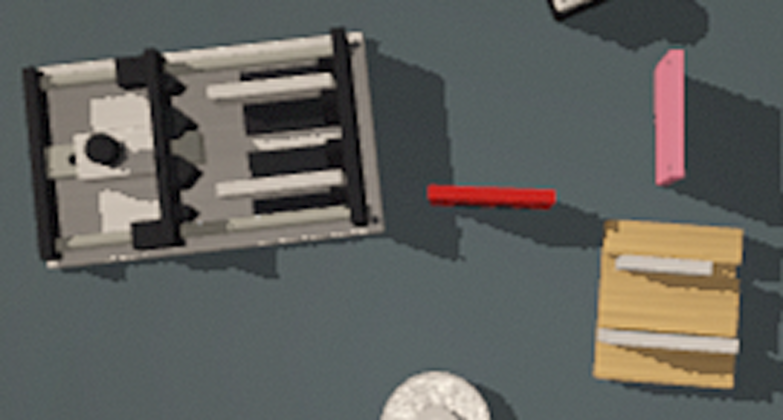

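Run:
```python
from h import *
d=np.load('top.npz');P=d['P'];z=P[...,2]
f=lambda Q:cv2.minAreaRect(Q[:,:2].astype(np.float32))
def reg(v0,v1,u0,u1,lo,hi):
    k=np.zeros(z.shape,bool);k[v0:v1,u0:u1]=1;return P[k&(z>lo)&(z<hi)]
C=[]
for n,a in(('B',(152,167,192,234)),('A',(185,202,192,234))):
    Q=reg(*a,.05,.062); r=f(Q); m=np.median(Q,0); b=cv2.fitLine(Q[:,:2].astype(np.float32),cv2.DIST_HUBER,0,.01,.01).ravel()
    print(n,len(Q),np.round(r[0],4),np.round(r[1],4),r[2],m.round(4),'lineang',np.degrees(np.arctan2(b[1],b[0])).round(2)); C.append((np.array(r[0])))
# base plate
Q=reg(130,235,118,262,.006,.075); 
Qf=reg(130,235,118,262,.007,.02); r=f(Qf);print('plate',len(Qf),np.round(r[0],4),np.round(r[1],4),r[2]);print(cv2.boxPoints(r).round(4))
k=np.array([.5807,.1672])
for ang in(4.5,5,5.5,6,6.5):
    a=np.radians(ang); ex=np.array([np.cos(a),np.sin(a)]); ey=np.array([-np.sin(a),np.cos(a)])
    inv=lambda p:[round(1000*float((p-k)@ex),1),round(1000*float((p-k)@ey)+105,1)]
    q=np.array([inv(p) for p in Q[:,:2]])
    print(ang,'A',inv(C[1]),'B',inv(C[0]),'rack ext',np.percentile(q,[.3,99.7],axis=0).round(1).tolist(),'middle',(k-.135*ey).round(4))
```

```text
B 229 [0.6352 0.0408] [0.0341 0.0973] 1.5295161008834839 [0.6357 0.0346 0.0567] lineang -83.75
A 176 [0.557  0.0343] [0.0168 0.0915] 12.735379219055176 [0.5562 0.0351 0.0575] lineang -82.26
plate 3389 [0.5819 0.1088] [0.2506 0.3164] 1.707032322883606
[[ 0.452   0.2632]
 [ 0.4614 -0.0531]
 [ 0.7119 -0.0457]
 [ 0.7025  0.2706]]
4.5 A [-34.1, -25.7] B [44.4, -25.3] rack ext [[-87.4, -106.0], [91.9, 176.9]] middle [0.5913 0.0326]
5 A [-35.2, -25.4] B [43.2, -25.6] rack ext [[-86.9, -105.5], [90.3, 176.4]] middle [0.5925 0.0327]
5.5 A [-36.3, -25.1] B [42.1, -26.0] rack ext [[-86.4, -105.3], [88.9, 176.0]] middle [0.5936 0.0328]
6 A [-37.5, -24.7] B [41.0, -26.4] rack ext [[-85.9, -104.9], [87.3, 175.7]] middle [0.5948 0.0329]
6.5 A [-38.6, -24.4] B [39.8, -26.7] rack ext [[-85.4, -104.8], [86.0, 175.6]] middle [0.596  0.0331]
```

>>> drive_tool:
  plan:
    - [0,0,0,0,0,-8.14,0.2]
    - [0,0,0,0,0,-8.14,0.2]
    - [0,0,0,0,0,-8.14,0.2]
    - [0,0,0,0,0,-8.14,0.2]
    - [0,0,0,0,0,-8.14,0.2]
    - [0,0,0,0,0,-8.14,0.2]
    - [0,0,0,0,0,-8.14,0.2]
    - [0,0,0,0,0,-8.14,0.2]
  newtons: 40

```text
t: 0.9
tcp_pos: [0.2293, -0.581, 0.2447]
tool_rot: [0.725, 0.688, 0.0, -0.001]
force: [0.5, -0.2, 0.8]
finger_gap: 0.603
gripper_force: 0.0
```

```bash
cat >> h.py <<'E'
def to(x,y,z,yaw):
    "print remaining tool-frame shift and turn; yaw=world angle of tool y axis, deg"
    s=manip.sense(); r=R.from_quat(s['tool_rot'])
    ty=np.array([-0.,0,0]); a=np.radians(yaw)
    Y=np.array([np.cos(a),np.sin(a),0]);Z=np.array([0,0,-1.]);T=R.from_matrix(np.stack([np.cross(Y,Z),Y,Z],1))
    print('t',s['t'],'pos',s['tcp_pos'].round(4),'F',s['force'].round(2),'gap',round(s['finger_gap'],3),'gf',s['gripper_force'])
    d=np.array([x,y,z])-s['tcp_pos']
    print(' turn',(r.inv()*T).as_rotvec(degrees=True).round(2),'shift now',r.inv().apply(d).round(4),'shift after turn',T.inv().apply(d).round(4))
E
python3 -c "
from h import *
to(.4354,-.282,.20,-3.37)"
```

```text
t 0.9 pos [ 0.2293 -0.581   0.2447] F [ 0.49 -0.18  0.78] gap 0.603 gf 0.0
 turn [-0.02 -0.07  0.36] shift now [0.3093 0.1901 0.045 ] shift after turn [0.3106 0.1882 0.0447]
```

>>> drive_tool:
  plan:
    - [0.0387,0.0237,0,0,0,0,0]
    - [0.0387,0.0237,0,0,0,0,0]
    - [0.0387,0.0237,0,0,0,0,0]
    - [0.0387,0.0237,0,0,0,0,0]
    - [0.0387,0.0237,0,0,0,0,0]
    - [0.0387,0.0237,0,0,0,0,0]
    - [0.0387,0.0237,0,0,0,0,0]
    - [0.0387,0.0237,0.02,0,0,0,0]
    - [0,0,0.02,0,0,0,0]
    - [0,0,0,0,0,0,0]

```text
t: 1.9
tcp_pos: [0.4359, -0.2805, 0.203]
tool_rot: [0.726, 0.687, -0.0, -0.003]
force: [-0.4, 0.3, -0.7]
finger_gap: 0.498
gripper_force: 0.0
```

```bash
python3 -c "
from h import *
to(.4354,-.282,.083,-3.37)
s=snap('wrist');print(s['fov_y'],s['cx'],s['cy'],np.array(s['mount']).round(3).tolist())
np.savez('w.npz',**{k:np.array(v) for k,v in s.items()})
to(.4354,-.282,.083,-3.37)"; ls pics
```

```text
t 1.9 pos [ 0.4359 -0.2805  0.203 ] F [-0.39  0.29 -0.67] gap 0.498 gf 0.0
 turn [-0.28 -0.24  0.2 ] shift now [-0.002   0.0002  0.12  ] shift after turn [-0.0015 -0.0004  0.12  ]
65.70646984690485 276.6699244783772 207.44088779239883 [[-0.001, 0.946, 0.324, 0.083], [1.0, 0.001, 0.0, 0.0], [-0.0, 0.324, -0.946, -0.128], [0.0, 0.0, 0.0, 1.0]]
t 1.95 pos [ 0.4363 -0.2822  0.2042] F [-0.68  0.84  0.47] gap 0.507 gf 0.0
 turn [-0.16 -0.12  0.1 ] shift now [-1.000e-04 -6.000e-04  1.212e-01] shift after turn [ 1.000e-04 -9.000e-04  1.212e-01]
crop1.png
scene_0.10.png
top_0.05.png
wrist_1.95.png
```

```bash
cat >> h.py <<'E'
def wcloud(s,st):
    z=s['z_map'];h,w=z.shape;f=h/2/np.tan(np.radians(s['fov_y'])/2)
    v,u=np.mgrid[:h,:w];a=u-s['cx'];b=v-s['cy'];r=np.hypot(a,b)+1e-9;th=r/f
    rho=z*np.tan(th); p=np.stack([rho*a/r,-rho*b/r,-z],-1);M=np.array(s['mount'])
    q=p@M[:3,:3].T+M[:3,3]
    P=R.from_quat(st['tool_rot']).apply(q.reshape(-1,3)).reshape(q.shape)+st['tcp_pos'];P[z==0]=np.nan;return P
E
python3 - <<'E'
from h import *
st=manip.sense();s=snap('wrist');P=wcloud(s,st);z=P[...,2]
k=(z>.085)&(z<.105)&(abs(P[...,0]-.435)<.04)&(abs(P[...,1]+.282)<.08)
Q=P[k];r=cv2.minAreaRect(Q[:,:2].astype(np.float32));print(len(Q),r,np.percentile(Q,[1,50,99],axis=0).round(4))
to(.4354,-.282,.083,-3.37)
E
```

```text
1610 ((0.4373019337654114, -0.28345397114753723), (0.09970920532941818, 0.01002325676381588), 86.55419921875) [[ 0.4302 -0.332   0.0919]
 [ 0.4375 -0.2786  0.095 ]
 [ 0.4445 -0.2339  0.0966]]
t 2.0 pos [ 0.4367 -0.2835  0.2052] F [ 0.3  -0.22  0.18] gap 0.503 gf 0.0
 turn [-0.04 -0.02  0.02] shift now [ 0.0014 -0.0012  0.1222] shift after turn [ 0.0014 -0.0013  0.1222]
```

View pics/wrist_1.95.png

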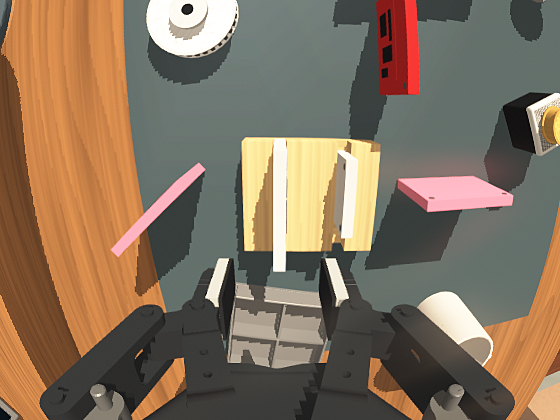

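>>> drive_tool:
  plan:
    - [0,0,0.03,0,0,0,0]
    - [0,0,0.03,0,0,0,0]
    - [0,0,0.025,0,0,0,0]
    - [0,0,0.02,0,0,0,0]
    - [0,0,0.01,0,0,0,0]
    - [0,0,0.006,0,0,0,0]
    - [0,0,0,0,0,0,0]
    - [0,0,0,0,0,0,0]

```text
t: 2.8
tcp_pos: [0.4372, -0.2841, 0.0852]
tool_rot: [0.728, 0.686, 0.0, 0.001]
force: [0.4, 0.1, -0.5]
finger_gap: 0.501
gripper_force: 0.0
```

```bash
python3 -c "
from h import *
to(.4365,-.283,.083,-3.37)"
```

```text
t 2.8 pos [ 0.4372 -0.2841  0.0852] F [ 0.37  0.07 -0.51] gap 0.501 gf 0.0
 turn [ 0.08  0.07 -0.  ] shift now [ 0.0011 -0.0007  0.0022] shift after turn [ 0.0011 -0.0007  0.0022]
```

Close.

>>> drive_tool:
  plan:
    - [0.001,0,0.001,0,0,0,-0.4]
    - [0,0,0,0,0,0,-0.6]
    - [0,0,0,0,0,0,-0.8]
    - [0,0,0,0,0,0,-1]
    - [0,0,0,0,0,0,-1]
    - [0,0,0,0,0,0,-1]
    - [0,0,0,0,0,0,-1]
    - [0,0,0,0,0,0,-1]
  newtons: 40

```text
t: 3.6
tcp_pos: [0.4372, -0.2825, 0.0839]
tool_rot: [0.727, 0.686, 0.0, 0.001]
force: [-0.7, 0.8, 5.9]
finger_gap: 0.111
gripper_force: 40.0
```

>>> drive_tool:
  plan:
    - [0,0,-0.005,0,0,0,-1]
    - [0,0,-0.01,0,0,0,-1]
    - [0,0,-0.02,0,0,0,-1]
    - [0,0,-0.03,0,0,0,-1]
    - [0,0,-0.03,0,0,0,-1]
    - [0,0,-0.03,0,0,0,-1]
    - [0,0,-0.03,0,0,0,-1]
    - [0,0,-0.02,0,0,0,-1]
    - [0,0,0,0,0,0,-1]

```text
t: 4.5
tcp_pos: [0.438, -0.2835, 0.2615]
tool_rot: [0.727, 0.686, 0.0, 0.004]
force: [0.4, 0.0, -2.6]
finger_gap: 0.111
gripper_force: 39.2
```

```bash
python3 -c "
from h import *
to(.5958,.033,.245,6.5)"
```

```text
t 4.5 pos [ 0.438  -0.2835  0.2615] F [ 0.37  0.   -2.64] gap 0.111 gf 39.18320596218109
 turn [ 0.28  0.3  -9.84] shift now [0.3252 0.139  0.0157] shift after turn [0.2966 0.1926 0.0165]
```

>>> drive_tool:
  plan:
    - [0,0,0,0,0,-4.9,-1]
    - [0,0,0,0,0,-4.9,-1]
    - [0.0371,0.024,0,0,0,0,-1]
    - [0.0371,0.024,0,0,0,0,-1]
    - [0.0371,0.024,0,0,0,0,-1]
    - [0.0371,0.024,0,0,0,0,-1]
    - [0.0371,0.024,0,0,0,0,-1]
    - [0.0371,0.024,0,0,0,0,-1]
    - [0.0371,0.024,0,0,0,0,-1]
    - [0.0371,0.024,0,0,0,0,-1]

```text
t: 5.5
tcp_pos: [0.5937, 0.036, 0.2565]
tool_rot: [0.666, 0.746, -0.001, -0.001]
force: [-0.2, -0.3, -0.9]
finger_gap: 0.108
gripper_force: 39.3
```

>>> drive_tool:
  plan:
    - [0,0,0.02,0,0,0,-1]
    - [0,0,0.01,0,0,0,-1]
    - [0,0,0,0,0,0,-1]
    - [0,0,0,0,0,0,-1]
    - [0,0,0,0,0,0,-1]

```text
t: 6.0
tcp_pos: [0.5944, 0.0331, 0.2287]
tool_rot: [0.667, 0.745, 0.0, 0.0]
force: [0.3, 0.0, -2.4]
finger_gap: 0.105
gripper_force: 39.4
```

Run:
```python
from h import *
to(.5958,.033,.245,6.5)
st=manip.sense();s=snap('wrist');P=wcloud(s,st);np.savez('w2.npz',P=P,im=s['image'])
t=snap('top');T=cloud(t);np.savez('top2.npz',P=T,im=t['image'])
to(.5958,.033,.245,6.5)
import os;print(os.listdir('pics'))
```

```text
t 6.0 pos [0.5944 0.0331 0.2287] F [ 0.34  0.04 -2.4 ] gap 0.105 gf 39.4327712059021
 turn [ 0.04  0.01 -0.14] shift now [-0.0002  0.0014 -0.0163] shift after turn [-0.0002  0.0014 -0.0163]
t 6.1 pos [0.5946 0.0332 0.2291] F [ 0.37 -0.16 -1.53] gap 0.111 gf 39.43244397640228
 turn [ 0.08  0.02 -0.13] shift now [-0.0004  0.0012 -0.0159] shift after turn [-0.0004  0.0012 -0.0159]
['wrist_2.00.png', 'scene_0.10.png', 'wrist_1.95.png', 'crop1.png', 'wrist_6.05.png', 'top_0.05.png', 'top_6.10.png']
```

View pics/wrist_6.05.png

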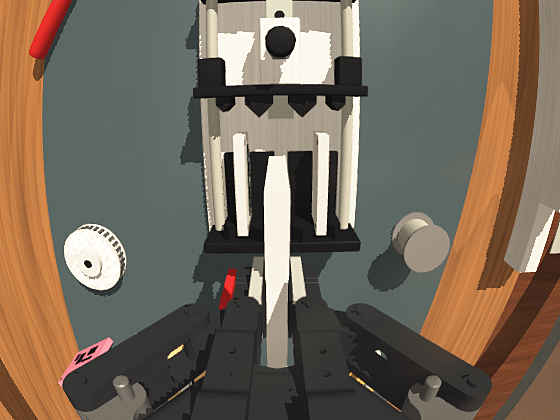

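View pics/top_6.10.png

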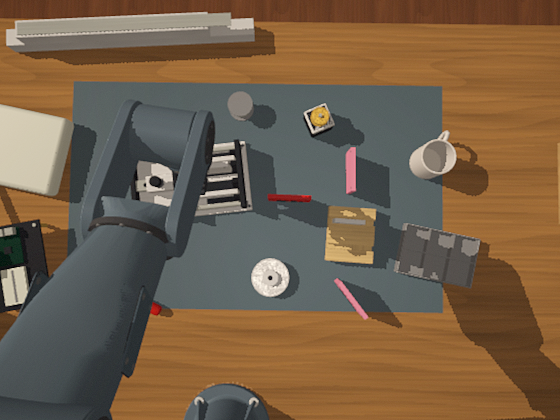

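```bash
cat > m.py <<'E'
from h import *
def meas(P):
    z=P[...,2]
    def reg(x,y,lo,hi,w=.02,l=.07):
        return P[(abs(P[...,0]-x)<w)&(abs(P[...,1]-y)<l)&(z>lo)&(z<hi)]
    out={}
    for n,a in(('knob',(.582,.167,.084,.093,.025,.025)),('A',(.557,.036,.053,.061,.017)),('B',(.6355,.044,.053,.061,.017)),('held',(.595,.033,.15,.28,.03,.07))):
        Q=reg(*a)
        if len(Q)<8: print(n,len(Q));continue
        r=cv2.minAreaRect(Q[:,:2].astype(np.float32));b=cv2.fitLine(Q[:,:2].astype(np.float32),cv2.DIST_HUBER,0,.01,.01).ravel()
        print(n,len(Q),'c',np.round(r[0],4),'sz',np.round(r[1],4),round(r[2],2),'line',np.degrees(np.arctan(-b[0]/b[1])).round(2),'z',np.percentile(Q[:,2],[2,50,98]).round(4)); out[n]=np.array(r[0])
    return out
E
python3 - <<'E'
from m import *
P=np.load('w2.npz')['P'];meas(P)
print('top');meas(np.load('top2.npz')['P'])
E
```

```text
knob 715 c [0.5826 0.1665] sz [0.0245 0.0241] 5.2 line 49.64 z [0.085  0.0876 0.0893]
A 1404 c [0.5572 0.0388] sz [0.1344 0.0338] 89.85 line 2.07 z [0.0535 0.0569 0.0591]
B 1303 c [0.6351 0.0476] sz [0.0338 0.1322] 0.33 line 4.44 z [0.0537 0.057  0.0603]
held 13087 c [0.5939 0.0367] sz [0.0769 0.0657] 56.39 line 5.42 z [0.2008 0.2461 0.2751]
top
knob 96 c [0.5808 0.1677] sz [0.0246 0.0235] 88.9 line -37.51 z [0.0856 0.0884 0.0926]
A 178 c [0.5568 0.0225] sz [0.0306 0.0919] 1.57 line 5.47 z [0.0532 0.0571 0.0607]
B 116 c [0.6395 0.0094] sz [0.0592 0.0285] 77.72 line -2.21 z [0.0538 0.0573 0.0606]
held 249 c [0.5895 0.0055] sz [0.0265 0.051 ] 32.13 line 7.99 z [0.1626 0.2273 0.262 ]
```

Run:
```python
from m import *
d=np.load('w2.npz');P=d['P'];z=P[...,2]
def line(n,x,y0,y1,lo,hi,w=.012):
    k=(abs(P[...,0]-x)<w)&(P[...,1]>y0)&(P[...,1]<y1)&(z>lo)&(z<hi)
    Q=P[k];ys=np.linspace(y0,y1,12);M=[]
    for a,b in zip(ys,ys[1:]):
        q=Q[(Q[:,1]>=a)&(Q[:,1]<b)]
        if len(q)>6: M.append([(np.percentile(q[:,0],3)+np.percentile(q[:,0],97))/2,(a+b)/2,np.ptp(np.percentile(q[:,0],[3,97]))])
    M=np.array(M)
    if len(M)<3: print(n,M);return
    c=np.polyfit(M[:,1],M[:,0],1);print(n,'x at y=.033:',np.polyval(c,.033).round(4),'ang',np.degrees(-np.arctan(c[0])).round(2),'w',M[:,2].round(4),'res',(M[:,0]-np.polyval(c,M[:,1])).round(4), 'n',len(M)); return c
a=line('A',.556,.0,.08,.053,.061,.016)
b=line('B',.6355,.0,.08,.053,.061,.016)
line('held',.594,.0,.085,.234,.248,.015)
k=(abs(P[...,0]-.594)<.02)&(abs(P[...,1]-.033)<.07)&(z>.15);print('held z/y', np.percentile(P[k][:,2],[1,50,99]).round(4),np.percentile(P[k][:,1],[1,99]).round(4))
```

```text
A x at y=.033: 0.559 ang 6.55 w [0.0101 0.0098 0.01   0.0099 0.0096 0.0088 0.0087 0.0094 0.0096 0.0104
 0.0096] res [ 0.      0.0002 -0.0003 -0.0001 -0.      0.      0.0002 -0.0001  0.0002
 -0.     -0.0002] n 11
B x at y=.033: 0.6389 ang 7.24 w [0.0101 0.0093 0.0097 0.01   0.0099 0.0097 0.0101 0.0102 0.0089 0.0093
 0.01  ] res [-0.0001 -0.0001 -0.     -0.     -0.0001  0.0001  0.0005  0.0003 -0.0003
  0.     -0.0003] n 11
held x at y=.033: 0.5942 ang 6.07 w [0.0092 0.0092 0.0091 0.0089 0.0195 0.0256 0.0094 0.0097 0.0097 0.0094
 0.0093] res [ 0.0004  0.0006  0.0006  0.0005 -0.0048  0.0022  0.0002  0.      0.0001
  0.0001  0.0002] n 11
held z/y [0.1956 0.2836 0.3148] [-0.0018  0.0821]
```

Run:
```python
from m import *
d=np.load('w2.npz');P=d['P'];z=P[...,2]
k=np.array([.5826,.1665])
for ang in(6.3,6.9):
    a=np.radians(ang);ex=np.array([np.cos(a),np.sin(a)]);ey=np.array([-np.sin(a),np.cos(a)])
    X=(P[...,:2]-k)@ex; Y=(P[...,:2]-k)@ey+.105
    print(ang,'mid',(k-.135*ey).round(4))
    for n,y0,y1,lo,hi in(('slidecomb top',.05,.08,.055,.068),('fixcomb top',-.1,-.06,.055,.07),('plate+',.09,.13,.006,.018),('plate0',.01,.03,.006,.018),('plate-',-.05,-.02,.006,.018)):
        m=(Y>y0)&(Y<y1)&(z>lo)&(z<hi)&(abs(X)<.11); q=X[m]; print(n,m.sum(),np.percentile(q,[.5,99.5]).round(4),'mid',np.percentile(q,[.5,99.5]).mean().round(4))
    # sliding teeth: heights profile near tips
    m=(Y>.03)&(Y<.048)&(z>.03)&(abs(X)<.08); h,e=np.histogram(X[m]*1e3,bins=np.arange(-72,73,4)); print('teeth',list(zip((e[:-1]+2).astype(int).tolist(),h.tolist())))
```

```text
6.3 mid [0.5974 0.0323]
slidecomb top 2255 [-0.0781  0.0791] mid 0.0005
fixcomb top 2738 [-0.0757  0.0808] mid 0.0026
plate+ 3174 [-0.0844  0.0833] mid -0.0006
plate0 2199 [-0.0826  0.085 ] mid 0.0012
plate- 492 [-0.083   0.0867] mid 0.0018
teeth [(-70, 54), (-66, 71), (-62, 21), (-58, 0), (-54, 15), (-50, 16), (-46, 0), (-42, 0), (-38, 0), (-34, 0), (-30, 4), (-26, 16), (-22, 30), (-18, 49), (-14, 28), (-10, 50), (-6, 48), (-2, 48), (2, 47), (6, 44), (10, 44), (14, 36), (18, 38), (22, 38), (26, 24), (30, 2), (34, 0), (38, 0), (42, 0), (46, 0), (50, 0), (54, 15), (58, 1), (62, 0), (66, 64), (70, 58)]
6.9 mid [0.5988 0.0325]
slidecomb top 2258 [-0.0785  0.0786] mid 0.0001
fixcomb top 2743 [-0.0777  0.0789] mid 0.0006
plate+ 3179 [-0.0842  0.0834] mid -0.0004
plate0 2207 [-0.0834  0.0842] mid 0.0004
plate- 492 [-0.0846  0.0846] mid -0.0
teeth [(-70, 56), (-66, 68), (-62, 11), (-58, 0), (-54, 13), (-50, 11), (-46, 0), (-42, 0), (-38, 0), (-34, 0), (-30, 1), (-26, 17), (-22, 31), (-18, 39), (-14, 30), (-10, 48), (-6, 55), (-2, 53), (2, 46), (6, 44), (10, 45), (14, 26), (18, 46), (22, 35), (26, 17), (30, 3), (34, 0), (38, 0), (42, 0), (46, 0), (50, 4), (54, 15), (58, 0), (62, 5), (66, 67), (70, 62)]
```

>>> drive_tool:
  plan:
    - [0,0.0045,0.01,0,0,-0.7,-1]
    - [0,0,0.02,0,0,0,-1]
    - [0,0,0.02,0,0,0,-1]
    - [0,0,0.02,0,0,0,-1]
    - [0,0,0.01,0,0,0,-1]
    - [0,0,0,0,0,0,-1]
    - [0,0,0,0,0,0,-1]
    - [0,0,0,0,0,0,-1]

```text
t: 6.9
tcp_pos: [0.5997, 0.0345, 0.1494]
tool_rot: [0.662, 0.75, 0.001, 0.001]
force: [-0.8, 0.0, -1.3]
finger_gap: 0.11
gripper_force: 39.4
```

```bash
cat > chk.py <<'E'
from m import *
to(.599,.0326,.081,7.0)
st=manip.sense();s=snap('wrist');P=wcloud(s,st);z=P[...,2];np.savez('w3.npz',P=P,im=s['image'])
zt=st['tcp_pos'][2]+.011
def line(n,x,lo,hi,w):
    k=(abs(P[...,0]-x)<w)&(P[...,1]>.0)&(P[...,1]<.085)&(z>lo)&(z<hi);Q=P[k];M=[]
    for a in np.arange(0,.085,.007):
        q=Q[(Q[:,1]>=a)&(Q[:,1]<a+.007)]
        if len(q)>6:
            e=np.percentile(q[:,0],[3,97])
            if .007<e[1]-e[0]<.0115: M.append([e.mean(),a+.0035])
    M=np.array(M)
    if len(M)<3: print(n,len(M));return
    c=np.polyfit(M[:,1],M[:,0],1);print(n,len(M),'x at y=.033',np.polyval(c,.033).round(4),'ang',np.degrees(-np.arctan(c[0])).round(2),'yend',np.percentile(Q[:,1],[1,99]).round(4))
line('A',.559,.053,.061,.016);line('B',.639,.053,.061,.016);line('held',.599,zt-.007,zt+.007,.012)
Q=P[(np.hypot(P[...,0]-.5826,P[...,1]-.1665)<.05)&(z>.08)&(z<.1)]
if len(Q)>8: print('knob',np.round(cv2.minAreaRect(Q[:,:2].astype(np.float32))[0],4),np.round(cv2.minAreaRect(Q[:,:2].astype(np.float32))[1],4),np.median(Q[:,2]))
E
python3 chk.py
```

```text
t 6.9 pos [0.5997 0.0345 0.1494] F [-0.8   0.02 -1.26] gap 0.11 gf 39.37791466712952
 turn [0.14 0.04 0.16] shift now [-0.0018 -0.0011  0.0684] shift after turn [-0.0018 -0.0009  0.0684]
A 12 x at y=.033 0.5594 ang 7.02 yend [0.0009 0.079 ]
B 13 x at y=.033 0.6388 ang 7.15 yend [0.0009 0.0844]
held 10 x at y=.033 0.6 ang 7.26 yend [0.0016 0.0834]
knob [0.5828 0.1656] [0.0253 0.0241] 0.08752670578945529
```

>>> drive_tool:
  plan:
    - [0,-0.0007,0.01,0,0,0,-1]
    - [0,0,0.012,0,0,0,-1]
    - [0,0,0.012,0,0,0,-1]
    - [0,0,0.012,0,0,0,-1]
    - [0,0,0.01,0,0,0,-1]
    - [0,0,0,0,0,0,-1]
    - [0,0,0,0,0,0,-1]

```text
t: 7.65
tcp_pos: [0.5979, 0.0346, 0.0918]
tool_rot: [0.662, 0.75, -0.0, -0.0]
force: [-0.3, 0.4, -1.2]
finger_gap: 0.108
gripper_force: 39.5
```

```bash
python3 chk.py
```

```text
t 7.65 pos [0.5979 0.0346 0.0918] F [-0.31  0.38 -1.23] gap 0.108 gf 39.48547303676605
 turn [-0.05 -0.01  0.15] shift now [-0.0021  0.0008  0.0108] shift after turn [-0.0021  0.0008  0.0108]
A 12 x at y=.033 0.5593 ang 7.01 yend [0.0012 0.0791]
B 13 x at y=.033 0.6387 ang 6.94 yend [0.0015 0.0842]
held 11 x at y=.033 0.5982 ang 7.24 yend [0.0019 0.0834]
knob [0.5836 0.1574] [0.0226 0.0071] 0.08670252163812336
```

>>> drive_tool:
  plan:
    - [0,0,0.003,0,0,0,-1]
    - [0,0,0.003,0,0,0,-1]
    - [0,0,0.002,0,0,0,-1]
    - [0,0,0.002,0,0,0,-1]
    - [0,0,0,0,0,0,-1]
    - [0,0,0,0,0,0,-1]

```text
t: 8.3
tcp_pos: [0.598, 0.0345, 0.0823]
tool_rot: [0.662, 0.75, -0.0, -0.0]
force: [-0.1, 0.1, -1.9]
finger_gap: 0.109
gripper_force: 39.5
```

>>> drive_tool:
  plan:
    - [0,0,0.001,0,0,0,-1]
    - [0,0,0.001,0,0,0,-1]
    - [0,0,0,0,0,0,-1]
    - [0,0,0,0,0,0,-1]

```text
t: 8.7
tcp_pos: [0.5983, 0.0346, 0.081]
tool_rot: [0.662, 0.75, 0.0, 0.0]
force: [-0.6, 0.7, 3.8]
finger_gap: 0.109
gripper_force: 40.3
```

>>> drive_tool:
  plan:
    - [0,0,0,0,0,0,-0.75]
    - [0,0,0,0,0,0,-0.6]
    - [0,0,0,0,0,0,-0.4]
    - [0,0,0,0,0,0,-0.2]
    - [0,0,0,0,0,0,-0.1]
    - [0,0,0,0,0,0,-0.1]
    - [0,0,-0.005,0,0,0,-0.1]
    - [0,0,-0.015,0,0,0,-0.1]
    - [0,0,-0.03,0,0,0,-0.1]
    - [0,0,-0.03,0,0,0,-0.1]

```text
t: 9.7
tcp_pos: [0.5979, 0.0346, 0.1618]
tool_rot: [0.662, 0.75, -0.0, -0.0]
force: [-0.1, -0.1, 0.2]
finger_gap: 0.448
gripper_force: 0.0
```

>>> drive_tool:
  plan:
    - [0,0,-0.03,0,0,0,-0.1]
    - [0,0,-0.02,0,0,0,-0.1]
    - [0,0,-0.01,0,0,0,-0.1]
    - [0,0,0,0,0,0,-0.1]
    - [0,0,0,0,0,0,-0.1]

```text
t: 10.2
tcp_pos: [0.5974, 0.0346, 0.2199]
tool_rot: [0.662, 0.75, -0.0, -0.0]
force: [0.4, -0.1, -0.2]
finger_gap: 0.447
gripper_force: 0.0
```

```bash
cat > chk2.py <<'E'
from m import *
st=manip.sense();s=snap('wrist');P=wcloud(s,st);z=P[...,2];np.savez('w4.npz',P=P,im=s['image'])
def rc(n,Q):
    if len(Q)<8: print(n,len(Q));return
    r=cv2.minAreaRect(Q[:,:2].astype(np.float32));print(n,len(Q),np.round(r[0],4),np.round(r[1],4),round(r[2],1),'z',np.percentile(Q[:,2],[5,50,95]).round(4));return r
rc('big',P[(abs(P[...,0]-.599)<.03)&(abs(P[...,1]-.033)<.07)&(z>.083)&(z<.1)])
r=rc('knob',P[(np.hypot(P[...,0]-.5826,P[...,1]-.1665)<.05)&(z>.08)&(z<.1)])
if r: to(*r[0],.073,7.0)
E
python3 chk2.py;ls -t pics|head -1
```

```text
big 1402 [0.5985 0.0332] [0.0098 0.1003] 6.8 z [0.0909 0.092  0.0931]
knob 780 [0.5829 0.1669] [0.0243 0.0258] 0.9 z [0.0851 0.0876 0.089 ]
t 10.25 pos [0.5972 0.0346 0.2193] F [-0.87  0.25 -0.6 ] gap 0.448 gf 0.0
 turn [-0.13 -0.03  0.15] shift now [0.1329 0.0026 0.1464] shift after turn [0.133  0.0019 0.1463]
wrist_10.25.png
```

>>> drive_tool:
  plan:
    - [0.03,0.0023,0,0,0,0,0.1]
    - [0.04,0,0,0,0,0,0.1]
    - [0.04,0,0,0,0,0,0.1]
    - [0.023,0,0.01,0,0,0,0.1]
    - [0,0,0.03,0,0,0,0.1]
    - [0,0,0.03,0,0,0,0.1]
    - [0,0,0.01,0,0,0,0.1]
    - [0,0,0,0,0,0,0.1]
    - [0,0,0,0,0,0,0.1]

```text
t: 11.15
tcp_pos: [0.5842, 0.1666, 0.1405]
tool_rot: [0.662, 0.75, 0.0, 0.0]
force: [0.8, -0.2, 0.5]
finger_gap: 0.553
gripper_force: 0.0
```

```bash
python3 chk2.py;ls -t pics|head -1; python3 -c "
from h import *
to(.5829,.1669,.073,7.0)"
```

```text
big 411 [0.5936 0.0721] [0.0099 0.0247] 7.2 z [0.0846 0.092  0.093 ]
knob 1352 [0.5824 0.1675] [0.0253 0.0252] 71.5 z [0.0831 0.0877 0.0889]
t 11.2 pos [0.5847 0.1666 0.1412] F [ 0.71 -0.94 -0.47] gap 0.551 gf 0.0
 turn [0.11 0.   0.12] shift now [ 0.0011 -0.0023  0.0682] shift after turn [ 0.0011 -0.0022  0.0682]
wrist_11.20.png
t 11.2 pos [0.5847 0.1666 0.1412] F [ 0.71 -0.94 -0.47] gap 0.551 gf 0.0
 turn [0.11 0.   0.12] shift now [ 0.0005 -0.0019  0.0682] shift after turn [ 0.0005 -0.0018  0.0682]
```

>>> drive_tool:
  plan:
    - [0.0005,-0.0015,0.02,0,0,0,0.1]
    - [0,0,0.02,0,0,0,0.1]
    - [0,0,0.015,0,0,0,0.1]
    - [0,0,0.008,0,0,0,0.1]
    - [0,0,0.004,0,0,0,0]
    - [0,0,0,0,0,0,-0.2]
    - [0,0,0,0,0,0,-0.3]
    - [0,0,0,0,0,0,-0.5]
    - [0,0,0,0,0,0,-1]
    - [0,0,0,0,0,0,-1]
  newtons: 50

```text
t: 12.2
tcp_pos: [0.5823, 0.1671, 0.0742]
tool_rot: [0.662, 0.75, 0.0, 0.0]
force: [-2.1, 0.5, 6.2]
finger_gap: 0.286
gripper_force: 49.1
```

>>> drive_tool:
  plan:
    - [0,0,0,0,0,0,-1]
    - [0,0,0,0,0,0,-1]
    - [0,0,0,0,0,0,-1]

```text
t: 12.5
tcp_pos: [0.5824, 0.1671, 0.0742]
tool_rot: [0.662, 0.75, 0.0, 0.0]
force: [-1.6, 0.5, 6.0]
finger_gap: 0.284
gripper_force: 49.1
```

>>> drive_tool:
  plan:
    - [0,0,-0.003,0,0,0,-1]
    - [0,0,-0.003,0,0,0,-1]
    - [0,0,-0.003,0,0,0,-1]
    - [0,0,-0.003,0,0,0,-1]
    - [0,0,-0.001,0,0,0,-1]
    - [0,0,0,0,0,0,-1]
    - [0,0,0,0,0,0,-1]

```text
t: 13.2
tcp_pos: [0.5823, 0.1671, 0.0861]
tool_rot: [0.662, 0.75, 0.0, 0.0]
force: [1.5, -0.0, -7.3]
finger_gap: 0.289
gripper_force: 49.4
```

>>> drive_tool:
  plan:
    - [-0.004,0,0,0,0,0,-1]
    - [-0.006,0,0,0,0,0,-1]
    - [-0.006,0,0,0,0,0,-1]
    - [-0.006,0,0,0,0,0,-1]
    - [-0.006,0,0,0,0,0,-1]
    - [-0.004,0,0,0,0,0,-1]
    - [-0.003,0,0,0,0,0,-1]
    - [0,0,0,0,0,0,-1]
    - [0,0,0,0,0,0,-1]

```text
t: 14.1
tcp_pos: [0.5868, 0.1314, 0.0863]
tool_rot: [0.661, 0.75, -0.0, 0.001]
force: [1.5, -1.7, -7.7]
finger_gap: 0.289
gripper_force: 49.4
```

```bash
python3 -c "
from h import *
a=np.radians(7);d=np.array([-np.sin(a),np.cos(a)])
s=manip.sense();v=s['tcp_pos'][:2]-[.5823,.1671];print('travel',-(v@d),'lat',v@[d[1],-d[0]])
to(.5823+.035*np.sin(a),.1671-.035*np.cos(a),.0742,7.0)"
```

```text
travel 0.03593001662674656 lat 8.13289763046677e-05
t 14.1 pos [0.5868 0.1314 0.0863] F [ 1.51 -1.72 -7.72] gap 0.289 gf 49.38271343708038
 turn [0.   0.09 0.18] shift now [ 0.0009 -0.0001  0.0121] shift after turn [ 0.0009 -0.0001  0.0121]
```

>>> drive_tool:
  plan:
    - [0.0007,0,0,0,0,0,-1]
    - [0,0,0.002,0,0,0,-1]
    - [0,0,0.002,0,0,0,-1]
    - [0,0,0.002,0,0,0,-1]
    - [0,0,0,0,0,0,-1]
    - [0,0,0,0,0,0,-1]

```text
t: 14.7
tcp_pos: [0.5865, 0.1331, 0.0803]
tool_rot: [0.662, 0.75, -0.0, 0.0]
force: [2.4, -2.0, -5.9]
finger_gap: 0.282
gripper_force: 49.5
```

>>> drive_tool:
  plan:
    - [0,0,0.002,0,0,0,-1]
    - [0,0,0.002,0,0,0,-1]
    - [0,0,0.001,0,0,0,-1]
    - [0,0,0.001,0,0,0,-1]
    - [0,0,0,0,0,0,-1]
    - [0,0,0,0,0,0,-1]

```text
t: 15.3
tcp_pos: [0.5865, 0.1331, 0.0744]
tool_rot: [0.662, 0.75, 0.0, 0.0]
force: [1.8, -0.9, -5.1]
finger_gap: 0.287
gripper_force: 49.7
```

```bash
python3 -c "
from h import *
a=np.radians(7);d=np.array([-np.sin(a),np.cos(a)])
s=manip.sense();v=s['tcp_pos'][:2]-[.5823,.1671];print('travel',-(v@d),'lat',v@[d[1],-d[0]],s['force'],s['tcp_pos'])"
```

```text
travel 0.034253715392010865 lat 4.7915685374855595e-05 [ 1.81333888 -0.9219472  -5.06559195] [0.58652204 0.13310745 0.07436057]
```

>>> drive_tool:
  plan:
    - [0,0,0.0005,0,0,0,-1]
    - [0,0,0.0005,0,0,0,-1]
    - [0,0,0,0,0,0,-1]
    - [0,0,0,0,0,0,-1]
    - [0,0,0,0,0,0,-1]

```text
t: 15.8
tcp_pos: [0.5866, 0.1331, 0.0743]
tool_rot: [0.662, 0.75, 0.0, 0.0]
force: [-0.4, -2.9, 5.3]
finger_gap: 0.288
gripper_force: 50.3
```

>>> drive_tool:
  plan:
    - [0,0,0.0004,0,0,0,-1]
    - [0,0,0,0,0,0,-1]
    - [0,0,0,0,0,0,-1]

```text
t: 16.1
tcp_pos: [0.5866, 0.1331, 0.0742]
tool_rot: [0.662, 0.75, 0.0, 0.0]
force: [-0.5, -2.4, 8.2]
finger_gap: 0.289
gripper_force: 50.7
```

Run:
```python
from m import *
st=manip.sense();s=snap('wrist');P=wcloud(s,st);print(st['tcp_pos'],st['force'])
t=snap('scene')
im=np.hstack([cv2.resize(cv2.cvtColor(s['image'],cv2.COLOR_RGB2BGR)[80:,120:440],(400,425)),cv2.resize(cv2.cvtColor(t['image'],cv2.COLOR_RGB2BGR)[130:260,260:382],(399,425),interpolation=cv2.INTER_CUBIC)])
cv2.imwrite('pics/fin.png',im)
a=np.radians(7);ex=np.array([np.cos(a),np.sin(a)]);ey=np.array([-np.sin(a),np.cos(a)]);m=np.array([.599,.0326])
X=(P[...,:2]-m)@ex;Y=(P[...,:2]-m)@ey-.03;z=P[...,2]
k=(abs(X)<.08)&(z>.056)&(z<.066)&(Y>-.01)&(Y<.09);print('comb top Y',np.percentile(Y[k],[1,10,50,90,99]).round(4))
k=(abs(X)<.015)&(z>.085)&(z<.097)&(Y<.03)&(Y>-.1);print('big',k.sum(),np.percentile(X[k],[2,98]).round(4),np.percentile(Y[k],[1,99]).round(4),np.median(z[k]))
```

```text
[0.58659171 0.1331125  0.07421698] [-0.51858623 -2.39030073  8.19899768]
comb top Y [0.0135 0.0213 0.0325 0.0782 0.0822]Traceback (most recent call last):
  File "<stdin>", line 9, in <module>
    return _quantile_unchecked(
        a, q, axis, out, overwrite_input, method, keepdims, weights)
    return _ureduce(a,
                    func=_quantile_ureduce_func,
    ...<5 lines>...
                    overwrite_input=overwrite_input,
                    method=method)
    r = func(a, **kwargs)
    result = _quantile(arr,
                       quantiles=q,
    ...<2 lines>...
                       out=out,
                       weights=wgt)
    slices_having_nans = np.isnan(arr[-1, ...])
                                  ~~~^^^^^^^^^
IndexError: index -1 is out of bounds for axis 0 with size 0
```

View pics/fin.png

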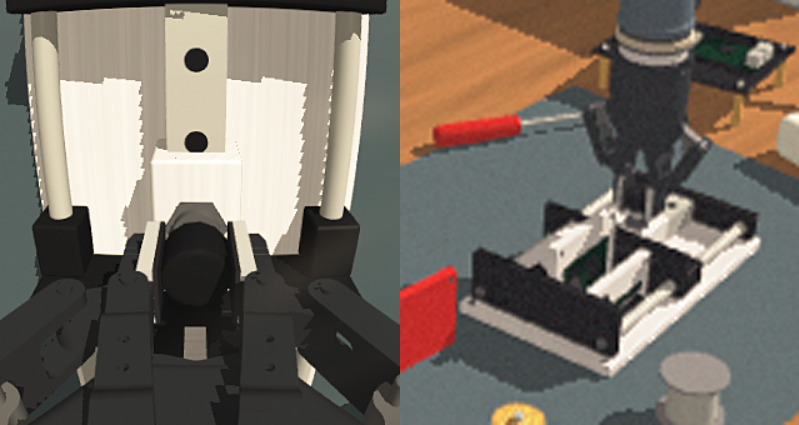

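The picture shows the knob pinched at (195, 270), with both outer tube holes free behind it. The big board stands between the closed combs at (590, 250). The pin stops hard at the same height as when it was gripped, so it is home.

```bash
python3 -c "
from station import manip
print(manip.sign_off())"
```

```text
the job is handed in; nothing more can be done
None
```

The big driver board stands on the floor of the middle slot, the sliding comb is one hole in with its pin home, and the arm is still gripping the knob; I handed the job in at about 16 s of the 53 s allowed.

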